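# Set the sprung tweezers to the marked gap

## Task

Pull the drawer of the small desktop drawer unit out to its stop, take out the sprung tweezers that lie in it, and lift them, lying level, to about 20 cm above the desk. Squeeze them until the pointer on the sprung leg stands at the middle of the marker block on the cross bar, never pressing the tips right together. Finish while still holding them up there, steady at that gap, so that I can check it with my rule; leave the drawer out and the other things on the desk where they are.

Things in the scene. Friction and masses are not known exactly. Their poses are not given: they have to be found in the camera images.
- drawer_unit: low desktop drawer unit of wood, fixed to the desk; 140 mm deep (x), 190 mm wide (y), 66 mm high; origin on the desk under it, its front plane 80 mm from the origin along its own -x, which faces the robot. Its one drawer slides out along its -x. A monitor on a flat computer stands to the left of it
- drawer (a joint): how far the drawer is pulled out, m: 0 shut, 0.12 at its stop; 1 N of friction. Shut, it hides the tweezers. Its tray is 122 mm (x) x 160 mm inside, walls 18 mm above its floor, the floor 13 mm above the desk; two 6 mm ribs keep the tweezers from sliding back. Its front is 12 mm thick, top 59 mm above the desk; pulled out, 116 mm of tray lie open before the unit
- drawer_handle (a point): middle of the drawer's steel bar handle: a horizontal bar 11 mm thick and 90 mm long along the unit's y, 40 mm above the desk, 35 mm in front of the drawer's front; it moves with the drawer
- tweezers: steel sprung tweezers, 135 mm long, about 80 g, lying flat across the drawer. Origin on the underside; x points along them to the tips (60 mm away), y across, z up. The legs are strips 14 mm high on edge: the plain leg at -y is straight with the frame, the sprung leg at +y turns on the coil at x = -65 mm. Squeeze them along y over the finger rests
- rest_plain (a point): middle of the outer face of the plain leg's finger rest (36 mm long, 14 mm high); at x = 0, y = -11 mm, z = 7 mm in the tweezers frame, straight with it
- rest_sprung (a point): middle of the outer face of the sprung leg's finger rest (30 mm long, 14 mm high), moves with that leg; about x = -6, y = +28 mm in the tweezers frame when free. Over both rests they are 39 mm wide when free, 30 mm with the tips 16 mm apart (the rests are then parallel), 22 mm shut; 1 mm of squeeze here moves the pointer about 1.8 mm
- grip (a point): point midway between the two finger rests of the free tweezers, at half the legs' height (7 mm above the underside); fixed in the tweezers frame at x = 0, y = 8.5 mm; same axes as the tweezers
- squeeze (a joint): how far the sprung leg is squeezed, rad: 0 free (tips about 34 mm apart), 0.28 shut (tips about 1 mm apart). A spring pushes it open: about 2 N at the finger rests at 0, 7 to 9 N near shut
- pointer (a point): top part of the pointer, a thin upright fin 2 mm wide on the sprung leg just tipward of the cross bar, 20 mm above the underside; at y = 36 mm in the tweezers frame when free, falling as they are squeezed to 3 mm when shut
- marker_mid (a point): middle of the marker, a small dark steel block 8 mm wide (along y), 10 mm long, stuck fast on the cross bar at y = 12 to 23 mm (differs each time). The bar is fixed to the plain leg near the tips and crosses over the sprung leg, top 19 mm above the underside. The gap is right when pointer and marker have the same y in the tweezers frame
- notes: pad of sticky notes, 77 x 77 x 17 mm, lying on top of the drawer unit; leave alone
- mug: stoneware mug, 85 mm across, 96 mm high, right of the drawer unit; leave alone
- eraser: eraser, 23 x 58 x 12 mm, on the desk right of the drawer; leave alone

How it is judged:
By the outcome, as a careful person would: the job done as asked, in the order asked, and still so for the second after the job is handed in, while the arm keeps its last pose, push and grip.
It also fails if it takes over 58 s, if anything falls off the work surface, if the arm or the gripper's body presses on something with over 40 N, if the wrist force passes 120 N, or if a joint passes its speed limit or range.

## Robot

A 6-joint arm with a two-finger parallel gripper is mounted at the origin on a cart in front of the work surface, level with it; the furniture and walls round the work are solid. World frame = base frame: x ahead of the robot, y to its left, z up, the work surface at z = 0. Lengths are in mm, angles in rad, forces in N, time in s.
With the tool pointing down it reaches from about 275 to 775 mm from the base axis. Payload 14.6 kg.
Tool frame: the origin (TCP) lies at the very end of the fingers, on their centre line; the grasp point (between the pads) lies grip_point_offset behind it (grip_point_offset is the distance from the TCP to the grasp point, in mm); z points along the fingers, y is the line along which they close (so a half turn about z gives the same grasp; the last joint's range is limited). The gripper opens to 85 mm and grips with 20 to 120 N. Pads are 22 mm wide; open, the fingers measure 114 mm over their backs; the gripper's body (76 mm by 85 mm) begins 54 mm behind the grasp point. The pads swing forward as they close: fully open they stand 13 mm farther back than shut.
Start: joints at [-1.366, 0.263, -0.048, 1.259, 0, 1.415], TCP at [184.84, -491.388, 231.278] pointing down, gripper open.
Joint ranges: [-2.65, 2.65], [-0.89, 1.7], [-1.18, 1.37], [-2.13, 2.11], [-1.35, 1.29], [-3.14, 3.14]. Speed limits (rad/s): [1.89, 1.89, 2.57, 2.79, 3.14, 3.14].

## Interface

Orientations are given as [roll, pitch, yaw] about the fixed x, y, z axes, in that order (R = Rz(yaw) Ry(pitch) Rx(roll)).
In Python, from cell import * gives the robot as it stands.
- The arm moves only by the shell command python3 -m crank 'ROWS' [OPENING] [FORCE]. ROWS is JSON, a list of rows, each an object of numbers: "dx", "dy", "dz": the shift along the tool's x, y, z in m; "wx", "wy", "wz": the turn, a rotation vector about the tool's x, y, z in rad. In form: [{"dx": .., "dy": .., "dz": .., "wx": .., "wy": .., "wz": ..}, ...]. A call has 1 to 10 rows; each row is the pose to reach, as a shift and turn from the pose commanded when the call began, along the tool's axes at that moment; what a row does not reach only later rows make up. A row lasts 1/10 s, in which the tool goes at most 50 mm and 8.59 degrees, less where a joint would pass 70% of its speed; a pose out of reach is approached as far as the arm can. A call with a gripper value outside its range is refused whole. OPENING is the opening, from 0 (shut) to 1 (fully open), set as the call begins (- or left out, the last holds). The fingers move at their own pace and stop on an object; FORCE is the grip in N (left out, the last holds). Time passes only in rows, so rows that repeat a pose let the fingers close. It gives the time, the measured TCP pose, the force, the opening and the grip force at its end, in the units of the state.
- observe(): the state, without advancing time (a new reading comes with each control period).
- grab_frame(name): name is "scene" or "top" or "wrist"; returns a dict with "frame" (384x512x3 uint8, red, green, blue), "mtx" (3x3 intrinsics, pixels), "rvec" (rotation vector, rad) and "tvec" (3), from world to camera coordinates, as OpenCV has them; the wrist camera has in their place "mount" (4x4, takes a point from camera to tool coordinates, whose origin is the TCP and whose axes are the flange's). Camera axes: x right, y down, z forward; pixel columns grow to the right and rows downward; lengths in mm; the calibration is good to about 2 mm. A picture is of the moment at which its call begins: read the wrist's pose just before it. There is no depth.
- hand_in(): hands the job in; it is judged then, once.
The state is a dict: "time": time; "joints": joint angles; "joint_vel": joint speeds; "joint_torque": joint torques, N m; "tool_pos": TCP position; "orientation": TCP orientation; "contact_force": force on the tool from outside, world axes, zero at the start; "moment": the same for the moment, N m; "gripper_width": opening from 0.0 (shut) to 1.0 (fully open); "finger_force": force on a finger pad.
Only numpy, scipy, OpenCV 4.12 (cv2) and the standard library are available. Lean on these libraries where they do the work, as an engineer would, in place of code of your own. Each camera call takes 0.05 s, during which the arm holds its last target. There are 200 camera calls.

## Working session

There is one attempt and no reset: what is moved stays moved. The work goes in short steps, Python scripts to look and compute and a shell command to move; the robot and the scene stay as the last step left them, time stands still between calls to the robot, and variables do not carry over. Pictures are saved under pics/ and viewed, at most 10 in all, crops included, and the job is handed in when it is done.

```bash
ls; mkdir -p pics; python3 - <<'E'
from cell import *
import cv2,numpy as np
s=observe();print({k:s[k] for k in('time','tool_pos','orientation','gripper_width','contact_force','finger_force')})
try: print(grip_point_offset)
except Exception as e: print(e)
ims=[]
for n in("scene","top"):
    f=grab_frame(n);cv2.imwrite(f'pics/{n}0.png',f['frame'][...,::-1]);print(n,f['mtx'],f['rvec'],f['tvec'])
E
```

```text
pics
{'time': 0.0, 'tool_pos': array([ 184.79185929, -491.1172595 ,  230.83287527]), 'orientation': array([-3.14058612e+00, -1.66931098e-04,  3.59764854e-01]), 'gripper_width': 1.0014491323337336, 'contact_force': array([-0.05828363, -0.15119999,  0.70926791]), 'finger_force': 0.0}
18.700000000000003
scene [[457.26083206   0.         259.22810189]
 [  0.         457.26083206 184.18608451]
 [  0.           0.           1.        ]] [ 2.36831691 -0.52628105  0.2231024 ] [-666.00979913   18.77039668  908.14089034]
top [[421.52625356   0.         255.07981768]
 [  0.         421.52625356 188.06603474]
 [  0.           0.           1.        ]] [ 2.11739445 -2.11918523  0.17524745] [-298.98529062  599.26764404  830.90641982]
```

View pics/scene0.png

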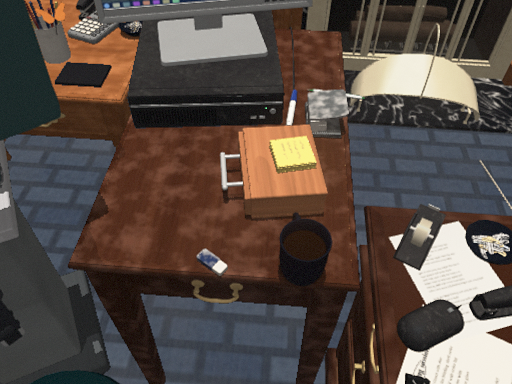

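View pics/top0.png

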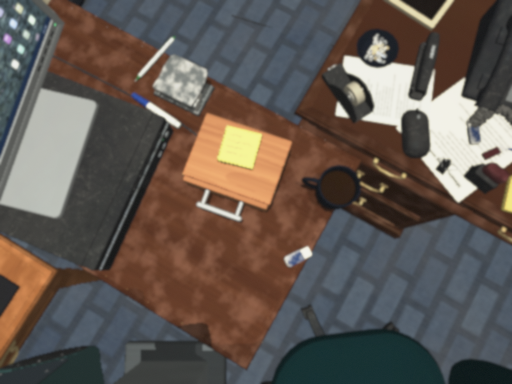

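The scene view shows the unit at about (283,168) with its handle from (223,153) to (226,190). In the top view the handle runs from (198,204) to (241,217). I'll enlarge both.

```bash
python3 - <<'E'
import cv2,numpy as np
a=cv2.imread('pics/scene0.png')[115:225,210:340];b=cv2.imread('pics/top0.png')[105:225,175:305]
r=lambda i:cv2.resize(i,None,fx=5,fy=5,interpolation=cv2.INTER_CUBIC)
a=cv2.resize(a,None,fx=3,fy=5);a=cv2.resize(cv2.imread('pics/scene0.png')[120:220,212:312],(400,400),interpolation=cv2.INTER_CUBIC)
b=cv2.resize(cv2.imread('pics/top0.png')[125:225,172:272],(400,400),interpolation=cv2.INTER_CUBIC)
cv2.imwrite('pics/c1.png',np.hstack([a,b]))
E
```

```text
(no output)
```

View pics/c1.png

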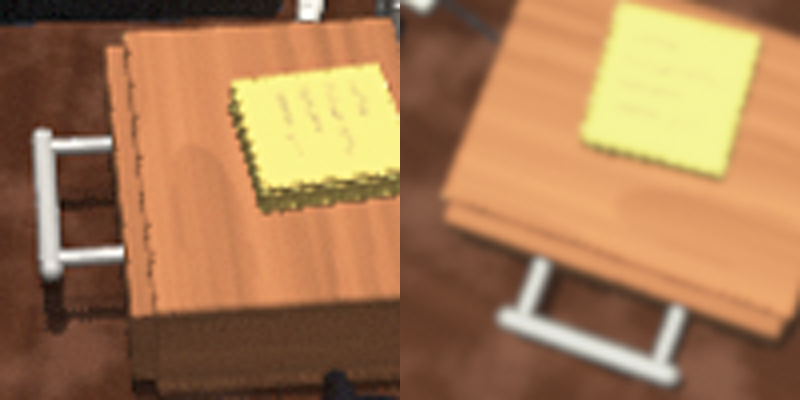

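The crop gives handle ends at scene (222.5,153) and (224.5,188), and top (197.5,204) and (240.5,219.5). The unit's top front corners are at scene (243,128) and (245,198.5), and top (183,173) and (268,203).

```bash
cat > h.py <<'E'
from cell import *
import cv2,numpy as np
from scipy.spatial.transform import Rotation as R
def PRt(f,s=None):
    """returns K,Rcw,t"""
    if 'mount' in f:
        T=np.eye(4);T[:3,:3]=R.from_euler('xyz',s['orientation']).as_matrix();T[:3,3]=s['tool_pos']
        W=np.linalg.inv(T@np.array(f['mount']));return np.array(f['mtx']),W[:3,:3],W[:3,3]
    return np.array(f['mtx']),cv2.Rodrigues(np.array(f['rvec']))[0],np.array(f['tvec']).ravel()
def tri(cams,pts):
    A=[]
    for (K,r,t),(u,v) in zip(cams,pts):
        P=K@np.c_[r,t];A+=[(u*P[2]-P[0])/900,(v*P[2]-P[1])/900]
    A=np.array(A);X=np.linalg.lstsq(A[:,:3],-A[:,3],rcond=None)[0]
    e=[proj(c,X)-np.array(p) for c,p in zip(cams,pts)]
    return X,np.abs(e).max()
def proj(c,X):
    K,r,t=c;p=K@(r@np.array(X,float)+t);return p[:2]/p[2]
def onz(c,p,z):
    K,r,t=c;d=r.T@np.linalg.solve(K,[p[0],p[1],1]);o=-r.T@t;return o+d*(z-o[2])/d[2]
def totool(X,s=None):
    s=s or observe();return R.from_euler('xyz',s['orientation']).inv().apply(np.array(X)-s['tool_pos'])
E
python3 - <<'E'
from h import *
c=[PRt(grab_frame(n)) for n in('scene','top')]
np.set_printoptions(precision=1,suppress=True)
for n,p in dict(hl=[(222.5,153),(197.5,204)],hr=[(224.5,188),(240.5,219.5)],cl=[(243,128.2),(182.7,173)],cr=[(245.2,198.5),(268,203)]).items(): 
    print(n,*tri(c,p),onz(c[1],p[1],40 if n[0]=='h' else 66))
for n in [(286,262),(310,250)]: print(onz(c[1],n,12))
f=grab_frame('wrist');print(f['mtx'],f['mount'])
E
```

```text
hl [ 567.9 -177.9   41. ] 0.34851846796476593 [ 567.3 -177.5   40. ]
hr [ 534.7 -269.    42.2] 0.2911947811658422 [ 534.3 -268.8   40. ]
cl [ 628.7 -148.3   63. ] 0.2993543264654477 [ 628.7 -149.    66. ]
cr [ 559.6 -324.7   61.2] 3.082074671747449 [ 565.3 -326.2   66. ]
[ 446.8 -364.5   12. ]
[ 472.  -415.9   12. ]
[[346.2   0.  259.1]
 [  0.  346.2 193.4]
 [  0.    0.    1. ]] [[  -0.    -1.    -0.3   65.6]
 [   1.    -0.     0.    -1.4]
 [  -0.    -0.3    1.  -143. ]
 [   0.     0.     0.     1. ]]
```

Measured handle middle: (551,-223,41), unit yaw about -20°. The heights (41 and 63) agree with the text. I'll move above the handle.

```bash
python3 -m crank '[{"dx":0.1,"dy":-0.03,"wz":-0.15},{"dx":0.437,"dy":-0.122,"dz":0.09,"wz":-0.862},{"dx":0.437,"dy":-0.122,"dz":0.09,"wz":-0.862},{"dx":0.437,"dy":-0.122,"dz":0.09,"wz":-0.862},{"dx":0.437,"dy":-0.122,"dz":0.09,"wz":-0.862},{"dx":0.437,"dy":-0.122,"dz":0.09,"wz":-0.862},{"dx":0.437,"dy":-0.122,"dz":0.09,"wz":-0.862},{"dx":0.437,"dy":-0.122,"dz":0.09,"wz":-0.862},{"dx":0.437,"dy":-0.122,"dz":0.09,"wz":-0.862},{"dx":0.437,"dy":-0.122,"dz":0.09,"wz":-0.862}]' 0.36
python3 - <<'E'
from h import *
s=observe();print(s['tool_pos'],s['orientation'],s['joints'],s['gripper_width'],totool([551,-223.3,41],s))
E
```

```text
[ 184.81551496 -491.2835453   231.08945093] [-3.14115928e+00 -8.40220377e-05  3.59766567e-01] [-1.36631330e+00  2.63287870e-01 -4.85488015e-02  1.25940081e+00
  1.59847992e-05  1.41551277e+00] 1.0050377032309472 [ 437.07017527 -121.82721612  190.17899015]invalid input at $[0]: expected keys dx, dy, dz, wx, wy, wz
```

```bash
python3 -m crank '[{"dx":0.437,"dy":-0.122,"dz":0.09,"wx":0,"wy":0,"wz":-0.862},{"dx":0.437,"dy":-0.122,"dz":0.09,"wx":0,"wy":0,"wz":-0.862},{"dx":0.437,"dy":-0.122,"dz":0.09,"wx":0,"wy":0,"wz":-0.862},{"dx":0.437,"dy":-0.122,"dz":0.09,"wx":0,"wy":0,"wz":-0.862},{"dx":0.437,"dy":-0.122,"dz":0.09,"wx":0,"wy":0,"wz":-0.862},{"dx":0.437,"dy":-0.122,"dz":0.09,"wx":0,"wy":0,"wz":-0.862},{"dx":0.437,"dy":-0.122,"dz":0.09,"wx":0,"wy":0,"wz":-0.862},{"dx":0.437,"dy":-0.122,"dz":0.09,"wx":0,"wy":0,"wz":-0.862},{"dx":0.437,"dy":-0.122,"dz":0.09,"wx":0,"wy":0,"wz":-0.862},{"dx":0.437,"dy":-0.122,"dz":0.09,"wx":0,"wy":0,"wz":-0.862}]' 0.36
python3 - <<'E'
from h import *
s=observe();print(s['tool_pos'],s['orientation'],s['joints'],s['gripper_width'],totool([551,-223.3,41],s))
E
```

```text
time: 1.25
tool_pos: [553.4, -220.2, 139.9]
orientation: [-3.141, -0.001, 1.225]
contact_force: [-1.6, -0.4, -0.3]
gripper_width: 0.364
finger_force: 0.0
[ 553.44091071 -220.23204085  139.87197552] [-3.14059056e+00 -8.82319086e-04  1.22522003e+00] [-5.15808683e-01  4.23489626e-01 -5.45465615e-02  1.09389722e+00
  6.99799405e-04  1.40056310e+00] 0.3635210585840375 [-3.80064934 -1.15829171 98.86987097]
```

```bash
python3 -m crank '[{"dx":-0.003,"dy":-0.001,"dz":0.04,"wx":0,"wy":0,"wz":0},{"dx":-0.003,"dy":-0.001,"dz":0.08,"wx":0,"wy":0,"wz":0},{"dx":-0.003,"dy":-0.001,"dz":0.1,"wx":0,"wy":0,"wz":0},{"dx":-0.003,"dy":-0.001,"dz":0.117,"wx":0,"wy":0,"wz":0},{"dx":-0.003,"dy":-0.001,"dz":0.117,"wx":0,"wy":0,"wz":0}]'
python3 -m crank '[{"dx":0,"dy":0,"dz":0,"wx":0,"wy":0,"wz":0},{"dx":0,"dy":0,"dz":0,"wx":0,"wy":0,"wz":0},{"dx":0,"dy":0,"dz":0,"wx":0,"wy":0,"wz":0},{"dx":0,"dy":0,"dz":0,"wx":0,"wy":0,"wz":0},{"dx":0,"dy":0,"dz":0,"wx":0,"wy":0,"wz":0}]' 0 30
```

```text
time: 1.75
tool_pos: [547.5, -225.4, 22.4]
orientation: [-3.138, -0.001, 1.221]
contact_force: [-0.3, 0.2, 0.3]
gripper_width: 0.357
finger_force: 0.0
time: 2.25
tool_pos: [549.4, -226.3, 25.2]
orientation: [3.14, 0.001, 1.222]
contact_force: [-0.8, -0.7, 7.1]
gripper_width: 0.113
finger_force: 30.1
```

```bash
python3 -m crank '[{"dx":0,"dy":-0.005,"dz":0,"wx":0,"wy":0,"wz":0},{"dx":0,"dy":-0.02,"dz":0,"wx":0,"wy":0,"wz":0},{"dx":0,"dy":-0.035,"dz":0,"wx":0,"wy":0,"wz":0},{"dx":0,"dy":-0.05,"dz":0,"wx":0,"wy":0,"wz":0},{"dx":0,"dy":-0.065,"dz":0,"wx":0,"wy":0,"wz":0},{"dx":0,"dy":-0.08,"dz":0,"wx":0,"wy":0,"wz":0},{"dx":0,"dy":-0.095,"dz":0,"wx":0,"wy":0,"wz":0},{"dx":0,"dy":-0.108,"dz":0,"wx":0,"wy":0,"wz":0},{"dx":0,"dy":-0.116,"dz":0,"wx":0,"wy":0,"wz":0},{"dx":0,"dy":-0.118,"dz":0,"wx":0,"wy":0,"wz":0}]'
python3 -m crank '[{"dx":0,"dy":-0.003,"dz":0,"wx":0,"wy":0,"wz":0},{"dx":0,"dy":-0.004,"dz":0,"wx":0,"wy":0,"wz":0},{"dx":0,"dy":-0.005,"dz":0,"wx":0,"wy":0,"wz":0},{"dx":0,"dy":-0.005,"dz":0,"wx":0,"wy":0,"wz":0}]'
```

```text
time: 3.25
tool_pos: [437.9, -186.3, 25.2]
orientation: [3.14, 0.002, 1.221]
contact_force: [-1.8, -6.3, 3.9]
gripper_width: 0.116
finger_force: 29.9
time: 3.65
tool_pos: [437.5, -186.2, 25.4]
orientation: [3.133, 0.001, 1.222]
contact_force: [18.6, -10.1, -14.8]
gripper_width: 0.111
finger_force: 29.3
```

```bash
python3 -m crank '[{"dx":0,"dy":0.005,"dz":0,"wx":0,"wy":0,"wz":0},{"dx":0,"dy":0.005,"dz":0,"wx":0,"wy":0,"wz":0},{"dx":0,"dy":0.005,"dz":0,"wx":0,"wy":0,"wz":0},{"dx":0,"dy":0.005,"dz":-0.04,"wx":0,"wy":0,"wz":0},{"dx":0,"dy":0.005,"dz":-0.08,"wx":0,"wy":0,"wz":0},{"dx":0,"dy":0.04,"dz":-0.12,"wx":0,"wy":0,"wz":0},{"dx":0,"dy":0.08,"dz":-0.145,"wx":0,"wy":0,"wz":0},{"dx":0.02,"dy":0.108,"dz":-0.145,"wx":0,"wy":0,"wz":0},{"dx":0.02,"dy":0.108,"dz":-0.145,"wx":0,"wy":0,"wz":0},{"dx":0.02,"dy":0.108,"dz":-0.145,"wx":0,"wy":0,"wz":0}]' 0.36
cat > g.py <<'E'
from h import *
import sys,pickle
n=sys.argv[1];out={}
for c in sys.argv[2:]:
    s=observe();f=grab_frame(c);out[c]=(f['frame'],PRt(f,s));print(c,s['tool_pos'],s['orientation'],s['time'],s['gripper_width'])
    cv2.imwrite(f'pics/{n}_{c}.png',f['frame'][...,::-1])
pickle.dump(out,open(f'{n}.pkl','wb'))
E
python3 g.py w1 wrist top scene
```

```text
time: 4.65
tool_pos: [541.4, -201.4, 168.7]
orientation: [-3.14, -0.0, 1.223]
contact_force: [-0.5, 0.6, 0.3]
gripper_width: 0.36
finger_force: 0.0
wrist [ 541.43978592 -201.38134433  168.73189109] [-3.14024355e+00 -1.53163663e-04  1.22269534e+00] 4.65 0.3599661881515492
top [ 540.87526906 -201.48278942  168.7940648 ] [-3.14009486e+00 -1.06677710e-04  1.22218006e+00] 4.7 0.36063568954427616
scene [ 540.63965605 -201.62144084  168.93959305] [-3.14027409e+00 -7.81218353e-05  1.22175696e+00] 4.75 0.3557725756434743
```

View pics/w1_wrist.png

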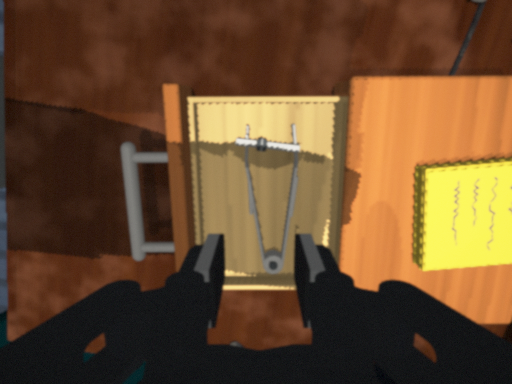

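The wrist view shows the drawer out and the tweezers with tips up (+unit y). The coil is at (273,264), the sprung leg on the left, the plain leg on the right, the cross bar at (237–299,145) and the marker at (262,144). I'll take a second, closer view.

```bash
python3 -m crank '[{"dx":-0.025,"dy":0,"dz":0.025,"wx":0,"wy":0,"wz":0},{"dx":-0.05,"dy":0,"dz":0.04,"wx":0,"wy":0,"wz":0},{"dx":-0.05,"dy":-0.005,"dz":0.05,"wx":0,"wy":0,"wz":0},{"dx":-0.05,"dy":-0.005,"dz":0.05,"wx":0,"wy":0,"wz":0},{"dx":-0.05,"dy":-0.005,"dz":0.05,"wx":0,"wy":0,"wz":0}]'
python3 g.py w2 wrist
python3 - <<'E'
import cv2
a=cv2.imread('pics/w1_wrist.png')[110:285,190:340];b=cv2.imread('pics/w2_wrist.png')
import numpy as np
cv2.imwrite('pics/c2.png',np.hstack([cv2.resize(b[0:300,150:370],(440,600),interpolation=cv2.INTER_CUBIC),cv2.resize(a[:,20:140],(360,525),interpolation=cv2.INTER_CUBIC)if 0 else cv2.copyMakeBorder(cv2.resize(a[:,20:140],(360,525),interpolation=cv2.INTER_CUBIC),0,75,0,0,0)]))
E
```

```text
time: 5.3
tool_pos: [519.5, -247.1, 119.7]
orientation: [3.142, -0.0, 1.221]
contact_force: [-0.1, -1.0, -0.7]
gripper_width: 0.364
finger_force: 0.0
wrist [ 519.52586078 -247.10137826  119.74893352] [ 3.14158749e+00 -6.65039402e-05  1.22136696e+00] 5.3 0.36417195236713656
```

View pics/c2.png

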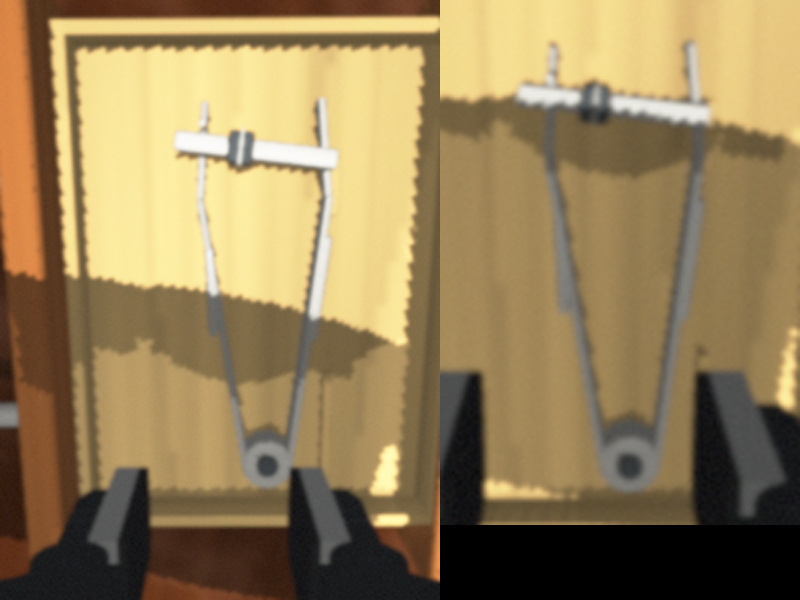

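The tweezers lie with their x axis tilted about 6–9° right of image up. Next I'll triangulate the coil, bar ends, marker, leg tips and rest corners from the two views.

```bash
python3 - <<'E'
from h import *
import pickle
np.set_printoptions(precision=1,suppress=True)
c=[pickle.load(open(f'{w}.pkl','rb'))['wrist'][1] for w in('w2','w1')]
a=lambda x,y:(150+x/2,y/2)
b=lambda x,y:(210+(x-440)/3,110+y/3)
P=dict(coil=(a(267,466),b(630,465)),barL=(a(176,142),b(517,92)),barR=(a(337,158),b(710,113)),mark=(a(241,148),b(596,102)),
tipP=(a(322,98),b(690,42)),tipS=(a(204,101),b(553,43)),rP1=(a(330,237),b(703,200)),rP0=(a(313,320),b(684,320)),rS1=(a(204,255),b(555,180)),rS0=(a(213,333),b(562,312)))
X={}
ux=np.array([.94,-.342,0]);uy=np.array([.342,.94,0])
for k,p in P.items():
    X[k],e=tri(c,p);Z=onz(c[0],p[0],20);print(k,X[k],'err %.1f'%e,'unit', X[k]@ux,X[k]@uy,'| z=20 plane',Z@ux,Z@uy)
s=observe();print('tcp unit',s['tool_pos']@ux,s['tool_pos']@uy)
E
```

```text
coil [ 526.1 -278.7   25.6] err 0.1 unit 589.8586761786203 -82.04037741303549 | z=20 plane 590.3181714926303 -84.25948882578496
barL [ 534.5 -162.4   25.8] err 0.7 unit 557.982015992297 30.185789033013776 | z=20 plane 558.0853471123995 30.609920887171796
barR [ 581.8 -185.1   29.6] err 0.0 unit 610.1486290791299 25.00660721103074 | z=20 plane 611.70172317937 25.540355079917106
mark [ 553.8 -171.7   30.2] err 0.1 unit 579.248223895015 28.025860972681954 | z=20 plane 579.6545291619899 28.715149162946688
tipP [ 583.3 -165.8   25. ] err 0.5 unit 604.9741220554346 43.582932648718554 | z=20 plane 605.9781041691441 44.173607309387535
tipS [ 547.8 -153.5   21.3] err 0.1 unit 567.4193798049969 43.1070671998836 | z=20 plane 567.443692219068 43.2759517673808
rP1 [ 572.5 -208.2   26.3] err 0.1 unit 609.4041225047179 0.0848632836794252 | z=20 plane 610.4407043092435 -0.24737598411630302
rP0 [ 556.4 -225.1   66.7] err 1.6 unit 600.0404616331795 -21.338246810477415 | z=20 plane 605.6182726211086 -29.008312475505505
rS1 [ 526.5 -205.3  -67.6] err 0.3 unit 565.1245576187156 -12.941902282153677 | z=20 plane 567.154237884539 -6.310708847863879
rS0 [ 524.7 -224.4   31.1] err 0.4 unit 569.9702535762593 -31.52825685425904 | z=20 plane 570.1969550866017 -33.6559373310925
tcp unit 573.2755243025626 -54.438720609146515
```

The measured heights agree with the text: bar about 30, tips about 25 (expected 32 and 27). Coil to tips is 125 mm. The tweezers' yaw is about 5.5° clockwise from unit y. I'll aim the TCP at the grip, with a check hover just above the drawer.

```bash
python3 -m crank '[{"dx":0.02,"dy":0.008,"dz":0,"wx":0,"wy":0,"wz":0.05},{"dx":0.038,"dy":0.016,"dz":0.02,"wx":0,"wy":0,"wz":0.095},{"dx":0.038,"dy":0.016,"dz":0.05,"wx":0,"wy":0,"wz":0.095},{"dx":0.038,"dy":0.016,"dz":0.065,"wx":0,"wy":0,"wz":0.095},{"dx":0.038,"dy":0.016,"dz":0.065,"wx":0,"wy":0,"wz":0.095},{"dx":0.038,"dy":0.016,"dz":0.065,"wx":0,"wy":0,"wz":0.095}]' 0.65
python3 g.py w3 wrist
python3 - <<'E'
import cv2
cv2.imwrite('pics/c3.png',cv2.resize(cv2.imread('pics/w3_wrist.png')[0:300,130:430],(600,600),interpolation=cv2.INTER_CUBIC))
E
```

```text
time: 5.95
tool_pos: [548.4, -216.9, 55.2]
orientation: [3.141, 0.0, 1.127]
contact_force: [0.2, 0.5, -0.0]
gripper_width: 0.652
finger_force: 0.0
wrist [ 548.39538713 -216.90337762   55.24403781] [3.14075765e+00 5.43020094e-05 1.12722237e+00] 5.95 0.6515680450836173
```

View pics/c3.png

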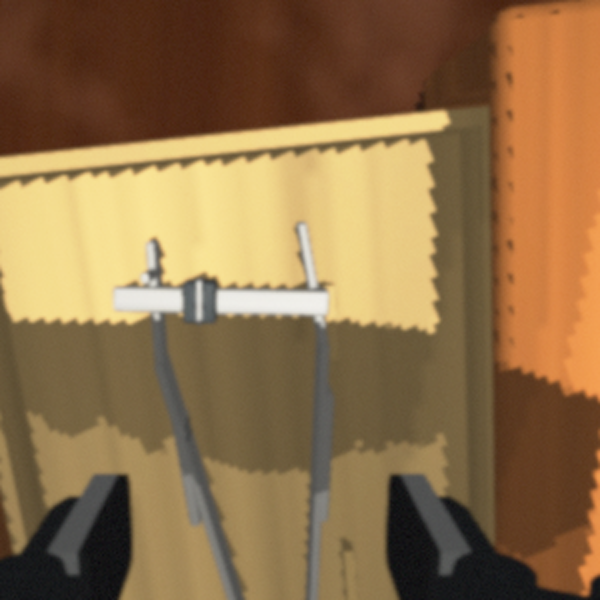

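The hover view shows the rests at crop x 190 and 327, centred on the fingers at 130 and 390. The bar is nearly square to the fingers (about 2° left). The marker at x=199 is roughly 12 mm from the pointer at x=152. I'll descend and close by width only.

```bash
python3 -m crank '[{"dx":0,"dy":0,"dz":0.02,"wx":0,"wy":0,"wz":0.025},{"dx":0,"dy":0,"dz":0.032,"wx":0,"wy":0,"wz":0.025},{"dx":0,"dy":0,"dz":0.038,"wx":0,"wy":0,"wz":0.025},{"dx":0,"dy":0,"dz":0.038,"wx":0,"wy":0,"wz":0.025},{"dx":0,"dy":0,"dz":0.038,"wx":0,"wy":0,"wz":0.025}]'
python3 -m crank '[{"dx":0,"dy":0,"dz":0,"wx":0,"wy":0,"wz":0},{"dx":0,"dy":0,"dz":0,"wx":0,"wy":0,"wz":0},{"dx":0,"dy":0,"dz":0,"wx":0,"wy":0,"wz":0},{"dx":0,"dy":0,"dz":0,"wx":0,"wy":0,"wz":0},{"dx":0,"dy":0,"dz":0,"wx":0,"wy":0,"wz":0}]' 0.4 20
```

```text
time: 6.5
tool_pos: [548.5, -217.2, 18.3]
orientation: [3.139, 0.0, 1.103]
contact_force: [-8.0, 3.4, 21.3]
gripper_width: 0.655
finger_force: 11.6
time: 7.0
tool_pos: [548.9, -217.6, 17.6]
orientation: [3.139, 0.0, 1.102]
contact_force: [0.1, -0.0, 6.3]
gripper_width: 0.4
finger_force: 4.4
```

```bash
python3 -m crank '[{"dx":0,"dy":0,"dz":-0.003,"wx":0,"wy":0,"wz":0},{"dx":0,"dy":0,"dz":-0.003,"wx":0,"wy":0,"wz":0},{"dx":0,"dy":0,"dz":-0.003,"wx":0,"wy":0,"wz":0}]' 0.37
python3 g.py w4 wrist top
python3 - <<'E'
import cv2
cv2.imwrite('pics/c4.png',cv2.resize(cv2.imread('pics/w4_wrist.png')[20:320,110:410],(600,600),interpolation=cv2.INTER_CUBIC))
E
```

```text
time: 7.3
tool_pos: [547.9, -216.9, 19.4]
orientation: [-3.142, -0.0, 1.102]
contact_force: [-0.3, -0.3, -2.5]
gripper_width: 0.372
finger_force: 5.4
wrist [ 547.87792152 -216.90957205   19.39186285] [-3.14154796e+00 -1.22617605e-06  1.10201214e+00] 7.3 0.37200466353321826
top [ 547.83722865 -216.91149823   19.3154214 ] [-3.14144902e+00  2.55885290e-06  1.10197278e+00] 7.35 0.3672317340742406
```

View pics/c4.png

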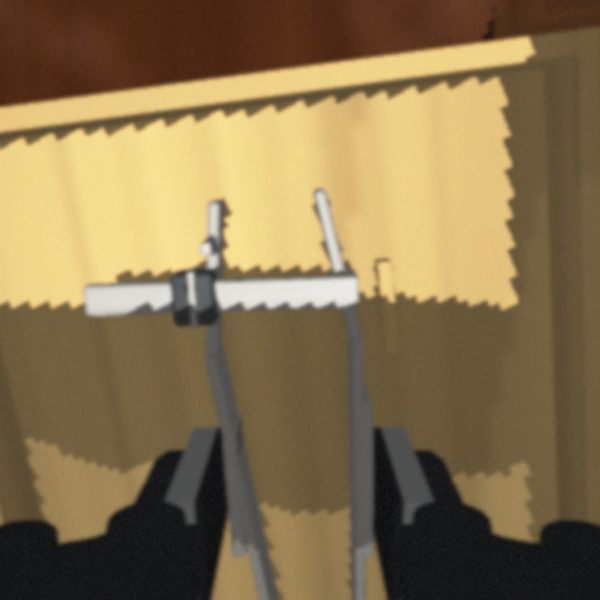

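The tweezers are gripped: the pointer top is at about (206,245) in the crop and the marker middle at (193,297). They are slightly over-squeezed, so I'll ease open once they're up. Lifting.

```bash
python3 -m crank '[{"dx":0,"dy":0,"dz":-0.01,"wx":0,"wy":0,"wz":0},{"dx":0,"dy":0,"dz":-0.03,"wx":0,"wy":0,"wz":0},{"dx":0,"dy":0,"dz":-0.055,"wx":0,"wy":0,"wz":0},{"dx":0,"dy":0,"dz":-0.08,"wx":0,"wy":0,"wz":0},{"dx":0,"dy":0,"dz":-0.105,"wx":0,"wy":0,"wz":0},{"dx":0,"dy":0,"dz":-0.13,"wx":0,"wy":0,"wz":0},{"dx":0,"dy":0,"dz":-0.155,"wx":0,"wy":0,"wz":0},{"dx":0,"dy":0,"dz":-0.175,"wx":0,"wy":0,"wz":0},{"dx":0,"dy":0,"dz":-0.184,"wx":0,"wy":0,"wz":0},{"dx":0,"dy":0,"dz":-0.184,"wx":0,"wy":0,"wz":0}]'
python3 -m crank '[{"dx":0,"dy":0,"dz":0,"wx":0,"wy":0,"wz":0},{"dx":0,"dy":0,"dz":0,"wx":0,"wy":0,"wz":0},{"dx":0,"dy":0,"dz":0,"wx":0,"wy":0,"wz":0},{"dx":0,"dy":0,"dz":0,"wx":0,"wy":0,"wz":0}]' 0.388
python3 g.py w5 wrist top scene
python3 - <<'E'
import cv2
b=cv2.imread('pics/w5_wrist.png')
import numpy as np
a=cv2.resize(b[90:240,150:320],(680,600),interpolation=cv2.INTER_CUBIC)
cv2.imwrite('pics/c5.png',a)
E
```

```text
time: 8.4
tool_pos: [548.3, -217.1, 204.4]
orientation: [3.14, 0.0, 1.102]
contact_force: [0.7, -0.2, -1.8]
gripper_width: 0.373
finger_force: 5.4
time: 8.8
tool_pos: [547.7, -216.8, 202.7]
orientation: [-3.141, -0.0, 1.102]
contact_force: [-0.1, -0.3, -1.0]
gripper_width: 0.391
finger_force: 4.8
wrist [ 547.7282395  -216.83675633  202.7365976 ] [-3.14066828e+00 -4.87522718e-05  1.10178484e+00] 8.8 0.39077400732441153
top [ 547.8016104  -216.86972053  202.855104  ] [-3.14091521e+00 -7.88245955e-05  1.10181612e+00] 8.85 0.3859808652760395
scene [ 547.81880718 -216.8814222   202.98134351] [-3.14109087e+00 -1.04666699e-05  1.10178739e+00] 8.9 0.38365288748828136
```

View pics/c5.png

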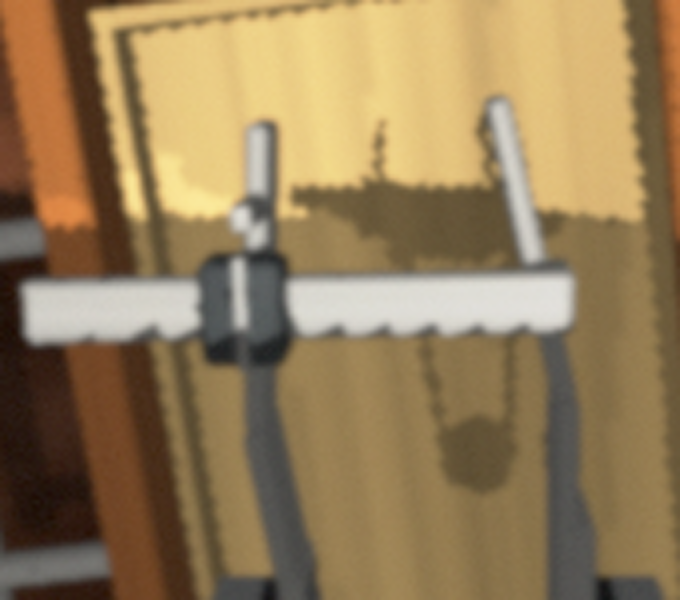

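The tweezers are up and level. In crop coordinates the pointer top is at about (245,212) and the marker's mid stripe at (240,300), so they are nearly aligned. I'll settle the rest with pixel profiles and parallax.

```bash
python3 - <<'E'
from h import *
import pickle
np.set_printoptions(linewidth=250)
im=pickle.load(open('w5.pkl','rb'))['wrist'][0]
g=im.mean(2).astype(int)
print('cols',np.arange(196,226))
for r in range(136,184): print(r,g[r,196:226])
im=pickle.load(open('w3.pkl','rb'))['wrist'][0];g=im.mean(2).astype(int)
print('w3 cols',np.arange(196,246))
for r in list(range(118,164,2)): print(r,g[r,196:246])
c=[pickle.load(open(f'{w}.pkl','rb'))['wrist'][1] for w in('w3','w2','w1')]
print(tri(c,[(229.5,150),(270.5,74),(262,144)]),tri(c,[(293.8,151.5),(318.5,79),(300,147.7)]))
E
```

```text
cols [196 197 198 199 200 201 202 203 204 205 206 207 208 209 210 211 212 213 214 215 216 217 218 219 220 221 222 223 224 225]
136 [203 197 197 196 193 192 190 189 190 191 191 190 190 187 179 176 184 196 199 186 152 113 103 135 174 183 172 150 149 155]
137 [206 204 206 204 201 196 194 192 190 191 192 191 189 187 180 170 171 181 181 173 147 111 102 136 172 181 161 125 111 115]
138 [209 209 211 209 208 205 201 198 196 194 196 194 191 184 171 153 144 146 147 146 131 105 100 137 169 174 150 112  94  90]
139 [210 211 211 212 212 210 207 206 204 201 202 199 188 175 151 125 108 103 105 109 106  93 103 140 172 173 144 109  90  89]
140 [209 212 212 213 213 212 211 210 211 209 207 199 179 156 134 111  95  83  78  82  85  87 105 146 178 179 156 121 103 100]
141 [209 210 212 212 211 212 212 212 209 210 207 196 179 161 153 141 113  86  76  75  77  81 106 150 182 185 171 146 135 130]
142 [203 207 207 206 205 209 210 209 205 203 201 197 190 194 198 181 141  97  76  72  73  77 102 147 181 188 181 172 171 169]
143 [187 195 193 185 186 197 201 194 185 178 183 187 200 212 215 198 156 107  79  78  80  7
[... 9496 characters left out ...]
8 104 115 119 110  98  95  95  98 101 126 173 199 182 138 107  95  94  93  86  78  81  94 100 101 106 118 135 137]
160 [191 178 159 137 122 105  97  97  93  95 103 118 127 117  97  87  88  94  96  98  98  97  97  96  92  90  86  86  86  85  89 104 130 143 128 105  91  88  88  85  84  83  87  92  97  95  95  95  95  95]
162 [120 105 100  94  94  95  92  93  93  95  93  92  92  89  86  85  88  95  96  97  97  95  96  94  97  92  92  92  90  89  87  87  90  91  92  90  91  93  93  92  93  93  93  97  97  96  97  96  93  93]
(array([ 553.58523226, -171.49452347,   31.86911945]), np.float64(0.8244742748578346)) (array([ 581.26540115, -184.94560976,   32.26470071]), np.float64(0.6797058659539061))
```

The profiles give the pointer top at (209.6,144.7) and the marker stripe at (209.5,163), in image pixels. I'll check this properly in tool coordinates on a settled frame, using the bar's direction, and view the scene for level.

```bash
python3 -m crank '[{"dx":0,"dy":0,"dz":0,"wx":0,"wy":0,"wz":0},{"dx":0,"dy":0,"dz":0,"wx":0,"wy":0,"wz":0},{"dx":0,"dy":0,"dz":0,"wx":0,"wy":0,"wz":0},{"dx":0,"dy":0,"dz":0,"wx":0,"wy":0,"wz":0},{"dx":0,"dy":0,"dz":0,"wx":0,"wy":0,"wz":0}]'
python3 g.py w6 wrist scene
cat > gap.py <<'E'
from h import *
import sys,pickle
np.set_printoptions(precision=2,suppress=True)
im=pickle.load(open(sys.argv[1]+'.pkl','rb'))['wrist'][0]; f=grab_frame('wrist');K=np.array(f['mtx']);M=np.array(f['mount'])
g=im.mean(2).astype(float)
def tool(u,v,z):
    d=M[:3,:3]@np.linalg.solve(K,[u,v,1]);return M[:3,3]+d*(z-M[2,3])/d[2]
def cen(r0,r1,c0,c1,b):
    w=np.clip(g[r0:r1,c0:c1]-b,0,None);yy,xx=np.mgrid[r0:r1,c0:c1];return (w*xx).sum()/w.sum(),(w*yy).sum()/w.sum()
# bar top edge: first row (from above) crossing 170 in cols 228..285
E=[]
for c in range(228,284):
    col=g[152:170,c];i=np.argmax(np.diff(col));E.append((c,152+i+.5))
E=np.array(E);T=np.array([tool(u,v,-14.4) for u,v in E])
k=np.polyfit(T[:,1],T[:,0],1);r=T[:,0]-np.polyval(k,T[:,1]);ok=np.abs(r)<.6
k=np.polyfit(T[ok,1],T[ok,0],1);print('bar slope dx/dy',k[0],ok.mean())
m=cen(157,171,206,214,110);p=cen(142,148,206,213,140);print('px',m,p)
th=-k[0]  # x' = x axis perpendicular to bar
ex=np.array([1,k[0]*-1,0]);ey=np.array([k[0],1,0]);ey/=np.linalg.norm(ey)
P=tool(*p,-15.4)
for z in(-14.4,-15.4,-17.4,-19.4):
    Mk=tool(*m,z);print(z,Mk,P,'pointer-marker along bar (tool y) %.2f'%((P-Mk)@ey))
E
python3 gap.py w6
```

```text
time: 9.45
tool_pos: [547.9, -217.0, 203.3]
orientation: [3.142, 0.0, 1.102]
contact_force: [-0.1, 0.3, -0.4]
gripper_width: 0.387
finger_force: 4.8
wrist [ 547.90926691 -216.95316175  203.28532603] [3.14157243e+00 9.08625037e-06 1.10176402e+00] 9.45 0.386802634869347
scene [ 547.91015739 -216.95386749  203.31730027] [3.14153671e+00 1.37913369e-05 1.10177637e+00] 9.5 0.39106401558191967
bar slope dx/dy 0.024400794146127173 1.0
px (np.float64(209.48107142857143), np.float64(163.51267857142855)) (np.float64(209.2319698600646), np.float64(144.1973448152135))
-14.4 [ 43.5  -19.67 -14.4 ] [ 50.87 -19.35 -15.4 ] pointer-marker along bar (tool y) 0.50
-15.4 [ 43.68 -19.53 -15.4 ] [ 50.87 -19.35 -15.4 ] pointer-marker along bar (tool y) 0.35
-17.4 [ 44.04 -19.24 -17.4 ] [ 50.87 -19.35 -15.4 ] pointer-marker along bar (tool y) 0.06
-19.4 [ 44.4  -18.95 -19.4 ] [ 50.87 -19.35 -15.4 ] pointer-marker along bar (tool y) -0.24
```

View pics/w6_scene.png

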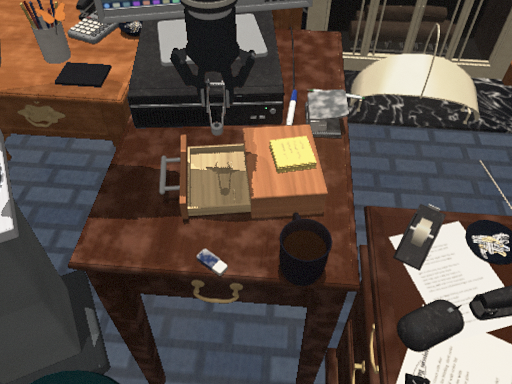

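The scene view shows the tweezers held level at the arm, with the drawer out and the handle at about (165,174). The mug, notes and eraser look undisturbed. The pointer is within about 0.3 mm of the marker. Last, I'll check that the drawer is still at its stop, since it took a nudge during the grasp.

```bash
python3 g.py w7 scene top; python3 - <<'E'
from h import *
import pickle
w7=pickle.load(open('w7.pkl','rb'));w1=pickle.load(open('w1.pkl','rb'))
for cam in('scene','top'):
    c=w7[cam][1];ux=np.array([.94,-.342,0]);H=np.array([551.,-223.5,41])
    im0=cv2.cvtColor(cv2.imread(f'pics/{cam}0.png'),6).astype(np.float32)
    p0=proj(c,H)
    for nm,w in(('w1',w1),('w7',w7)):
        g=cv2.cvtColor(w[cam][0],7).astype(np.float32)
        best=[]
        for d in np.arange(100,130,.5):
            q=proj(c,H-ux*d);a=cv2.getRectSubPix(im0,(26,48) if cam=='scene' else (52,26),tuple(map(float,p0)));b=cv2.getRectSubPix(g,a.shape[::-1],tuple(map(float,q)))
            best.append((np.corrcoef(a.ravel(),b.ravel())[0,1],d))
        print(cam,nm,max(best))
    a,b=[cv2.cvtColor(w[cam][0],7).astype(np.float64) for w in(w1,w7)]
    q=proj(c,H-ux*119).astype(int);h=24
    cr=lambda i:i[q[1]-h:q[1]+h,q[0]-h:q[0]+h]
    print('shift w1->w7 px',cv2.phaseCorrelate(cr(a),cr(b),cv2.createHanningWindow((48,48),cv2.CV_64F)),'px/mm',np.linalg.norm(proj(c,H-ux*119)-proj(c,H-ux*109))/10)
E
```

```text
scene [ 547.92785944 -216.94264474  203.26906086] [3.14158517e+00 1.32219081e-05 1.10175612e+00] 9.6 0.3877007392007797
top [ 547.92392747 -216.95716735  203.31716165] [3.14149965e+00 1.66770564e-05 1.10175106e+00] 9.65 0.3923427047916963
scene w1 (np.float64(0.786589774686582), np.float64(120.0))
scene w7 (np.float64(0.7800318532904951), np.float64(119.5))
shift w1->w7 px ((-0.13149692743583685, 0.4672131468196987), 1.0194368598935237) px/mm 0.5149194848185921
top w1 (np.float64(0.9348999938350727), np.float64(120.5))
top w7 (np.float64(0.9184528875274862), np.float64(120.0))
shift w1->w7 px ((0.03200438168025599, -0.27594830384142455), 0.9913666113758368) px/mm 0.4963115218713844
```

The drawer measures 119.5–120 mm out, so it's at its stop. The gap is set and steady.

```bash
python3 -c "
from cell import *
s=observe();print(s['time'],s['tool_pos'],s['gripper_width'],s['finger_force']);print(hand_in())"
```

```text
9.7 [ 547.90794004 -216.94141892  203.29136221] 0.38220251237194003 4.8275941973952285
the job is handed in; nothing more can be done
None
```

The job is handed in: the drawer is out at its stop (measured 119.5–120 mm), and the tweezers are held level about 20 cm above the desk, with the pointer within about 0.5 mm of the marker's middle by my camera measurement.

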